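# Take a 12 N reading on a sprung belt tensioner

### The job

Check the spring of the belt tensioner on the desk: first push the red drag hand back by its knob until it rests against the sprung arm at its stop. Then push sideways on the white roller with the fingertips to swing the arm until the push is 12 N, hold it at 12 N for a second or more, and ease the arm back to its stop without letting it snap, so that the red hand stays behind on the scale as the reading. Never put more than 18 N on the arm or the red hand, do not touch the red hand while the arm is pushed, and do not shift the other things on the desk.

Things in the scene. Friction and masses are not known exactly. Their poses are not given: they have to be found in the camera images.
- tensioner_base: Grey plate 210 x 230 x 12 mm, fixed to the desk, carrying the tensioner. Origin under the plate near its middle, z up; the pivot lies 75 mm along its +x. Scale lines (0.03 rad apart, every fifth longer, the zero line red) are engraved in an arc on it, on the side away from +x. A low stop pin (30 mm above the desk) stands beside the arm 50 mm from the pivot. A desk lamp hangs beyond and left of the plate: come in from the near side.
- pivot (a point): Point on the upright pivot axis of both the arm and the red drag hand, at the height of the roller's upper part (75 mm above the desk). Nothing of the pivot stands above 45 mm.
- tension_angle (a joint): Angle of the sprung aluminium arm, rad: 0 at its rest stop, grows anticlockwise seen from above, end stop 0.62. A spring of unknown preload (about 0.5 to 9.5 N at the roller) pushes it back to 0; how far 12 N takes it differs each time (about 0.1 to 0.45 rad), so the push must be felt. The spring is stiff: near 12 N the push grows about 3 N for each 0.12 rad (14 mm at the roller).
- tensioner_arm: The sprung arm with its roller; origin on the pivot axis 16 mm above the desk; its -x axis points along the arm to the roller, and its -y axis in the direction of the push. White upright roller at the free end of the arm, 115 mm from the pivot axis, 20 mm diameter, standing from 26 to 74 mm above the desk (black flange, 25 mm diameter, on its lowest 3 mm); it does not turn, but is smooth and slides on the fingers. Push it square to the arm, anticlockwise about the pivot.
- roller_mid (a point): On the roller's axis, 60 mm above the desk, a good height to push.
- drag_angle (a joint): Angle of the red drag hand (friction-held pointer on the same pivot), rad, on the scale: 0 when it rests on the lug of the arm at the arm's rest stop; grows anticlockwise; up to 0.85. It starts somewhere up the scale, at 0.55 to 0.78. The arm pushes it ahead but does not pull it back: while they touch, both angles are equal to within 0.02.
- drag_hand: The red drag hand, a flat pointer with a knob; origin on the pivot axis 32 mm above the desk; its -x axis points along the hand to the knob, +y is clockwise (the way to push the knob back). Red upright knob on the drag hand, 115 mm from the pivot axis, 16 mm diameter, standing from 34 to 68 mm above the desk. Slides with about 0.5 N. Push it clockwise to bring the drag hand back to the arm.
- knob_mid (a point): On the knob's axis, 60 mm above the desk. When the drag hand touches the arm, knob and roller axes are 34 mm apart, the knob anticlockwise of the roller.
- tube_block: Black block for microtubes, 104 x 128 x 37 mm, loose, origin at its underside; a bystander.
- marker: Capped marker pen, 135 mm long, 17 mm thick, loose, lying; a bystander.
- petri_dish: Round petri dish, 58 mm diameter, 15 mm high, loose; a bystander.

How it is judged:
By the outcome, as a careful person would: the job done as asked, in the order asked, and still so for the second after the job is handed in, with the robot touching nothing.
It also fails if it takes over 58 s, if anything falls off the work surface, if the arm or the gripper's body presses on something with over 40 N, if the wrist force passes 120 N, or if a joint passes its speed limit or range.

### The arm

A 6-joint arm with a two-finger parallel gripper is mounted at the origin on a cart in front of the work surface, level with it; the furniture and walls round the work are solid. World frame = base frame: x ahead of the robot, y to its left, z up, the work surface at z = 0. Lengths are in m, angles in rad, forces in N, time in s.
With the tool pointing down it reaches from about 0.375 to 0.9 m from the base axis. Payload 3.1 kg.
Tool frame: the origin (TCP) lies midway between the tips of the shut fingers; the grasp point (between the pads) lies 19 mm behind it; x points along the fingers, z is the direction in which the jaws open and shut, and the axes are right-handed (so a half turn about x gives the same grasp; the last joint's range is limited). The gripper opens to 85 mm and grips with 20 to 120 N. Pads are 22 mm wide; open, the fingers measure 114 mm over their backs; the gripper's body (76 mm by 85 mm) begins 54 mm behind the grasp point. The pads swing forward as they close: fully open they stand 13 mm farther back than shut.
Start: joints at [-1.409, 0.527, 1.433, -0, 1.181, -0.178], TCP at [0.208, -0.589, 0.231] pointing down, gripper open.
Joint ranges: [-3.08, 3.08], [-0.75, 2.2], [0.22, 2.44], [-1.43, 4.57], [0, 2.65], [-2.85, 2.85]. Speed limits (rad/s): [2.79, 2.79, 3.14, 3.14, 3.14, 3.14].

### API

Orientations are given as a unit quaternion [x, y, z, w].
In Python, from station import status, snapshot, camera_params, ticket gives the robot as it stands.
- The arm moves only by the tool arm_command, never from a script. Its argument "series" is a list that holds one entry, the list of rows, each a list of 4 numbers: the shift along the tool's x, y, z in mm, then the turn about the tool's x in rad. A call has 1 to 10 rows; each row shifts and turns the commanded pose from where the row before left it, along the tool's axes as they then stand; what a row does not reach is not made up. A row lasts 1/10 s, in which the tool goes at most 50 mm and 8.59 degrees, less where a joint would pass 70% of its speed; a pose out of reach is approached as far as the arm can. A call is refused whole if a number of a shift passes 50 or a number of a turn 0.15, either way. A call with a gripper value outside its range is refused whole. "jaw" is the opening in per cent of the stroke, from 0 (shut) to 100 (fully open), set as the call begins (left out, the last holds). The fingers move at their own pace and stop on an object; "force" is the grip in N (left out, the last holds). Time passes only in rows, so rows that do not move let the fingers close. It gives the time, the measured TCP pose, the force and the opening at its end, in the units of the state.
- status.sense(): the state, without advancing time (a new reading comes with each control period).
- snapshot(name): name is "scene" or "top" or "wrist"; returns the picture (384x512x3 uint8, red, green, blue); there is no depth.
- camera_params(name): a dict with "fovy" (degrees; the focal length in pixels is half the picture's height over the tangent of half this angle, whatever the lens; pixels are square), "cx", "cy" (the principal point, pixels), "extrinsics" (4x4, takes a point from camera to world coordinates); the wrist camera has in their place "mount" (4x4, takes a point from camera to tool coordinates, whose origin is the TCP and whose axes are the tool frame's). Camera axes: x right, y down, z forward; pixel columns grow to the right and rows downward; lengths in m; the calibration is good to about 2 mm. The wrist camera is an equidistant fisheye: a pixel r from the principal point sees the ray r / f radians off the axis. A picture is of the moment at which its call begins: read the wrist's pose just before it. camera_params takes no time and is no camera call.
- ticket.sign_off(): hands the job in, once; it reports no verdict.
The state is a dict: "t": time; "q": joint angles; "qd": joint speeds; "tau": joint torques, N m; "tcp_pos": TCP position; "tool_rot": TCP orientation; "force": force on the tool from outside, world axes, zero at the start; "ft_torque": the same for the moment, N m; "finger_gap": opening from 0.0 (shut) to 1.0 (fully open).
Only numpy, scipy, OpenCV 4.12 (cv2) and the standard library are available. Lean on these libraries where they do the work, as an engineer would, in place of code of your own. Each camera call takes 0.05 s, during which the arm holds its last target. There are 200 camera calls.

## Working session

There is one attempt and no reset: what is moved stays moved. The work goes in short steps, Python scripts to look and compute and a tool call to move; the robot and the scene stay as the last step left them, time stands still between calls to the robot, and variables do not carry over. Pictures are saved under pics/ and viewed, about 8 in all and at most 12, crops included, and the job is handed in when it is done.

Besides the shell and the picture viewer there is one more tool, called after "Call:" by a JSON object that holds its "fn" and its "kwargs", one argument or row to a line. arm_command: Moves the arm, as the interface text tells. Its arguments: {"type":"object","properties":{"series":{"type":"array"},"jaw":{"type":"number"},"force":{"type":"number"}},"required":["series"]}

```bash
mkdir -p pics; ls; cat > h.py <<'E'
import numpy as np, cv2
from station import status, snapshot, camera_params, ticket
from scipy.spatial.transform import Rotation as R
def save(n,f):
    im=snapshot(n); cv2.imwrite('pics/'+f,im[:,:,::-1]); return im
def ray(n,u,v):
    p=camera_params(n); f=192/np.tan(np.radians(p['fovy'])/2); T=np.array(p['extrinsics'])
    d=np.array([(u-p['cx'])/f,(v-p['cy'])/f,1]); return T[:3,3],T[:3,:3]@d
def at(n,u,v,z):
    o,d=ray(n,u,v); return o+d*(z-o[2])/d[2]
def proj(n,P):
    p=camera_params(n); f=192/np.tan(np.radians(p['fovy'])/2); T=np.array(p['extrinsics'])
    c=T[:3,:3].T@(np.array(P)-T[:3,3]); return p['cx']+f*c[0]/c[2],p['cy']+f*c[1]/c[2]
E
python3 - <<'E'
from h import *
s=status.sense(); print(s); 
print(R.from_quat(s['tool_rot']).as_matrix().round(3))
a=save('scene','a.png');b=save('top','b.png')
for n in('scene','top','wrist'):print(n,camera_params(n))
E
```

```text
pics
{'t': 0.0, 'q': array([-1.40952236e+00,  5.28456797e-01,  1.43390176e+00, -1.19564720e-05,
        1.18140675e+00, -1.78506312e-01]), 'qd': array([-5.27348483e-04,  1.61168957e-04, -6.22490319e-04,  6.60540831e-04,
       -5.72553225e-04,  2.32662152e-05]), 'tau': array([ 4.16823914e-04, -4.42343080e+01, -1.78024668e+01, -4.88647015e-05,
        8.52236379e-03, -3.03929212e-06]), 'tcp_pos': array([ 0.20820372, -0.5885399 ,  0.23033955]), 'tool_rot': array([ 0.40880817,  0.57788055, -0.407718  ,  0.57679805]), 'force': array([-0.56417397,  0.16134608, -0.53361464]), 'ft_torque': array([-0.02817373,  0.07738774, -0.00696486]), 'finger_gap': 0.9997499564215204}
[[-0.     0.943  0.333]
 [ 0.002  0.333 -0.943]
 [-1.     0.    -0.002]]
scene {'fovy': 53.43411596499616, 'cx': 265.0131768155328, 'cy': 193.93457698107363, 'extrinsics': array([[-0.84837353, -0.36142867,  0.38682253,  0.1143384 ],
       [-0.52917641,  0.55781202, -0.63938883,  0.7601418 ],
       [ 0.0153192 , -0.74713792, -0.66449248,  0.80810127],
       [ 0.        ,  0.        ,  0.        ,  1.        ]])}
top {'fovy': 52.96859746059512, 'cx': 255.92017933716545, 'cy': 192.6766917421693, 'extrinsics': array([[ 0.02143762, -0.99845923,  0.05118204,  0.47497871],
       [-0.99973669, -0.0209897 ,  0.00927301,  0.07967194],
       [-0.00818443, -0.05136735, -0.99864629,  1.4721986 ],
       [ 0.        ,  0.        ,  0.        ,  1.        ]])}
wrist {'fovy': 65.70646984690485, 'cx': 255.7682635025018, 'cy': 194.25132130414516, 'mount': array([[-2.52080573e-04, -2.93053592e-01,  9.56095983e-01,
        -1.43801451e-01],
       [-5.91477245e-04, -9.56095802e-01, -2.93053693e-01,
         7.40408640e-02],
       [ 9.99999793e-01, -6.39382161e-04,  6.76786462e-05,
         8.69548546e-04],
       [ 0.00000000e+00,  0.00000000e+00,  0.00000000e+00,
         1.00000000e+00]])}
```

View pics/a.png

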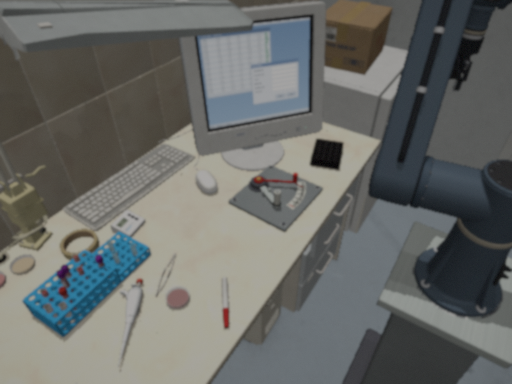

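View pics/b.png

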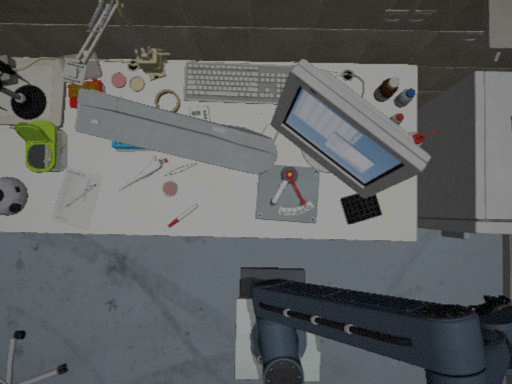

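The scene view shows the plate near (277,195), with the roller at about (277,198) and the red knob at about (296,178). In the top view the plate is at (287,194), the pivot at (290,174), the roller at about (275,203) and the knob at about (304,205). The block, marker and dish all stand clear. I'll enlarge both.

```bash
python3 - <<'E'
from h import *
a=cv2.imread('pics/a.png')[160:235,220:330];b=cv2.imread('pics/b.png')[155:230,245:330]
A=cv2.resize(a,None,fx=5,fy=5,interpolation=2);B=cv2.resize(b,None,fx=5,fy=5,interpolation=2)
A=A[:375,:385+0] if 0 else A
A=cv2.resize(a,(440,300),interpolation=2);B=cv2.resize(b,(340,300),interpolation=2)
cv2.imwrite('pics/c.png',np.hstack([A,B]))
for (u,v,z) in[(290,174,.045),(275,203,.074),(304,205,.068)]:print(at('top',u,v,z))
for (u,v,z) in[(277,198,.074),(296,176,.068)]:print(at('scene',u,v,z))
E
```

```text
[ 0.62024859 -0.03217466  0.045     ]
[0.51061163 0.02266613 0.074     ]
[ 0.50572838 -0.08318762  0.068     ]
[0.50359364 0.0499667  0.074     ]
[ 0.50894459 -0.07478501  0.068     ]
```

View pics/c.png

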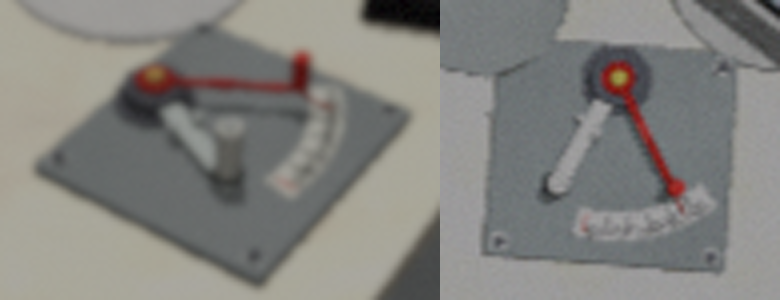

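Now, by 4x crop: roller top is at (277.7,191) in the scene view and (274,201) in the top view. The knob top is at (295.2,174.2) and (304.2,201.8), and the pivot in the top view is at (289.5,174.3). I'll check these by intersecting both views.

```bash
python3 - <<'E'
from h import *
def tri(a,b):
    A=np.zeros((3,3));c=np.zeros(3)
    for o,d in(ray('scene',*a),ray('top',*b)):
        d=d/np.linalg.norm(d);M=np.eye(3)-np.outer(d,d);A+=M;c+=M@o
    return np.linalg.solve(A,c)
print('roller',tri((277.7,191),(274,201)),at('top',274,201,.074),at('scene',277.7,191,.074))
print('knob',tri((295.2,174.2),(304.2,201.8)),at('top',304.2,201.8,.068),at('scene',295.2,174.2,.068))
pv=at('top',289.5,174.3,.045);print('piv',pv,at('scene',154/4+220,73/4+160,.045))
for p in(at('top',274,201,.074),at('top',304.2,201.8,.068)):
    d=(p-pv)[:2];print(np.linalg.norm(d),np.arctan2(-d[1],-d[0]))
for u,v in[(490,50),(735,60),(487,255),(725,270)]:print(at('top',(u-440)/4+245,v/4+155,.012))
E
```

```text
roller [0.51675321 0.02603069 0.07687347] [0.51778857 0.02642887 0.074     ] [0.51737843 0.02264566 0.074     ]
knob [ 0.51712806 -0.08423786  0.0652171 ] [ 0.51738912 -0.08373974  0.068     ] [ 0.51528032 -0.08125825  0.068     ]
piv [ 0.61909169 -0.03033772  0.045     ] [ 0.61522394 -0.02613364  0.045     ]
0.11612393551986909 -0.5107651780572551
0.1148703059886276 0.4835099941925918
[0.64589504 0.08927499 0.012     ]
[ 0.64111821 -0.14367628  0.012     ]
[0.4511879  0.08797734 0.012     ]
[ 0.4419117  -0.13685675  0.012     ]
```

The heights, radii (116 and 115 mm) and angles all fit. Arm rest direction φ is about -0.51 and the hand is at 0.484, so drag is about 0.70. Next I check lamp and monitor clearances.

```bash
python3 - <<'E'
from h import *
def tri(a,b):
    A=np.zeros((3,3));c=np.zeros(3)
    for o,d in(ray('scene',*a),ray('top',*b)):
        d=d/np.linalg.norm(d);M=np.eye(3)-np.outer(d,d);A+=M;c+=M@o
    return np.linalg.solve(A,c)
print('lamp',tri((250,22),(275,160)),[at('top',272,172,z).round(3) for z in(.3,.4,.5)],[at('scene',250,25,z).round(3) for z in(.3,.4,.5)])
print('mon bot',tri((322,122),(368,193)),tri((200,152),(275,125)),'top',tri((325,5),(428,157)))
E
```

```text
lamp [0.60053183 0.04151958 0.53648724] [array([0.599, 0.043, 0.3  ]), array([0.589, 0.046, 0.4  ]), array([0.578, 0.049, 0.5  ])] [array([ 0.996, -0.556,  0.3  ]), array([ 0.823, -0.297,  0.4  ]), array([ 0.649, -0.038,  0.5  ])]
mon bot [ 0.54411452 -0.29924104  0.13533302] [0.79086006 0.03162379 0.11157403] top [ 0.61469212 -0.3598961   0.47842824]
```

Call:
{"fn": "arm_command", "kwargs": {
  "series": [
    [[5,20,-18,0],[5,36,-32,0],[10,36,-32,0],[10,36,-32,0],[10,36,-32,0],[10,36,-32,0],[10,36,-32,0],[10,36,-32,0],[5,36,-32,0],[0,36,-32,0]]
  ],
  "jaw": 0
}}

```text
t: 1.1
tcp_pos: [0.4307, -0.1839, 0.1554]
tool_rot: [0.408, 0.578, -0.408, 0.576]
force: [1.4, -0.7, -0.4]
finger_gap: -0.003
```

```bash
cat >> h.py <<'E'
def rep(tgt=None,yaw=None):
    s=status.sense(); M=R.from_quat(s['tool_rot']).as_matrix(); y=np.arctan2(M[1,1],M[0,1])
    print('t %.2f pos %s yaw %.3f f %s gap %.2f q6 %.2f tilt %s'%(s['t'],s['tcp_pos'].round(4),y,s['force'].round(2),s['finger_gap'],s['q'][5],M[:,0].round(3)))
    if tgt is not None: print('tool mm',(M.T@(np.array(tgt)-s['tcp_pos'])*1000).round(1),'turn',None if yaw is None else round(y-yaw,3))
    return s,M
E
python3 -c "
from h import *
rep((.5365,-.121,.15),.484)"
```

```text
t 1.10 pos [ 0.4307 -0.1839  0.1554] yaw 0.339 f [ 1.38 -0.74 -0.41] gap -0.00 q6 0.59 tilt [-0.002  0.001 -1.   ]
tool mm [  5.3 120.7 -24.1] turn -0.145
```

Call:
{"fn": "arm_command", "kwargs": {
  "series": [
    [[0,30,-6,0],[0,40,-8,0],[0,40,-8,0],[0,10,-2,0],[0,0,0,-0.145],[40,0,0,0],[40,0,0,0],[20,0,0,0],[0,0,0,0]]
  ]
}}

```text
t: 2.0
tcp_pos: [0.5327, -0.1227, 0.0533]
tool_rot: [0.365, 0.608, -0.366, 0.602]
force: [0.2, 1.0, 0.9]
finger_gap: 0.001
```

```bash
python3 - <<'E'
from h import *
rep((.5365,-.121,.05),.484)
a=save('wrist','d.png'); s=save('scene','e.png'); 
cv2.imwrite('pics/de.png',np.hstack([cv2.resize(a[:,:,::-1],(400,300)),cv2.resize(s[150:240,210:330,::-1],(400,300),interpolation=2)]))
E
```

```text
t 2.00 pos [ 0.5327 -0.1227  0.0533] yaw 0.484 f [0.25 0.96 0.91] gap 0.00 q6 0.66 tilt [-0.008  0.003 -1.   ]
tool mm [3.2 4.1 0.3] turn 0.0
```

View pics/de.png

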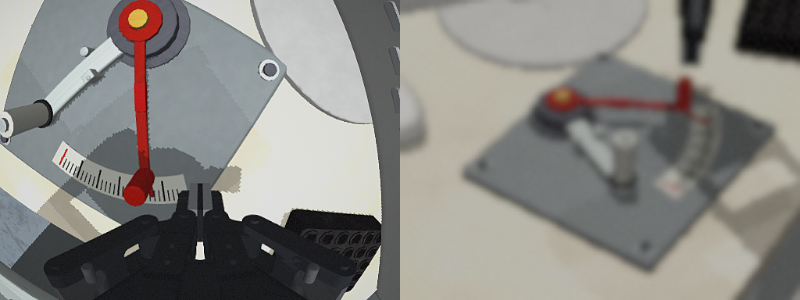

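The wrist view shows the shut fingers right of the knob (135,190), level with it and clear of it. I approach and sweep the knob clockwise in an arc.

Call:
{"fn": "arm_command", "kwargs": {
  "series": [
    [[3,4,-8,0],[0,0,-8,0],[0,0,-6,0],[0,-1,-6,0.05],[0,-1,-6,0.05],[0,-1,-6,0.05],[0,-1,-6,0.05],[0,-1,-6,0.05],[0,-1,-6,0.05],[0,-1,-6,0.05]]
  ]
}}

```text
t: 3.1
tcp_pos: [0.5089, -0.0644, 0.0541]
tool_rot: [0.466, 0.532, -0.465, 0.533]
force: [1.0, -0.6, 0.6]
finger_gap: 0.004
```

```bash
cat >> h.py <<'E'
P=np.array([.618,-.029])
def feel(n=6):
    F=[];
    for i in range(n): snapshot('wrist'); F.append(status.sense()['force'])
    s,M=rep(); F=np.array(F); m=F.mean(0)
    d=(s['tcp_pos'][:2]-P); t=M.T@np.r_[d,0]*1000
    print('toolF',(M.T@m).round(2),'sd',F.std(0).round(2),'tcp rel pivot (tool mm)',t.round(1),'ang %.3f'%np.arctan2(-d[1],-d[0]))
E
python3 -c "
from h import *
feel(4)"
```

```text
t 3.30 pos [ 0.5089 -0.0646  0.0538] yaw 0.137 f [-0.48 -0.25  0.14] gap -0.00 q6 1.09 tilt [ 0.001 -0.    -1.   ]
toolF [ 0.67 -0.29  0.12] sd [0.4  0.46 0.49] tcp rel pivot (tool mm) [-1.00e-01 -1.13e+02  2.04e+01] ang 0.315
```

Call:
{"fn": "arm_command", "kwargs": {
  "series": [
    [[4,-1,-6,0.05],[0,-1,-6,0.05],[0,-1,-6,0.05],[0,-1,-6,0.05],[0,-1,-4,0.03],[0,-0.5,-3,0.02],[0,0,-2,0.02],[0,0,0,0]]
  ]
}}

```text
t: 4.1
tcp_pos: [0.5027, -0.0321, 0.0494]
tool_rot: [0.533, 0.465, -0.533, 0.465]
force: [-0.7, -0.5, 0.3]
finger_gap: -0.004
```

```bash
python3 - <<'E'
from h import *
feel(4); a=save('wrist','f.png'); cv2.imwrite('pics/f2.png',cv2.resize(a[:,:,::-1],(640,480)))
E
```

```text
t 4.30 pos [ 0.5027 -0.0323  0.0493] yaw -0.135 f [ 0.04 -0.53 -0.48] gap 0.00 q6 1.42 tilt [ 0. -0. -1.]
toolF [ 0.31  0.1  -0.19] sd [0.16 0.53 0.18] tcp rel pivot (tool mm) [  -0.  -113.8   18.8] ang 0.029
```

View pics/f2.png

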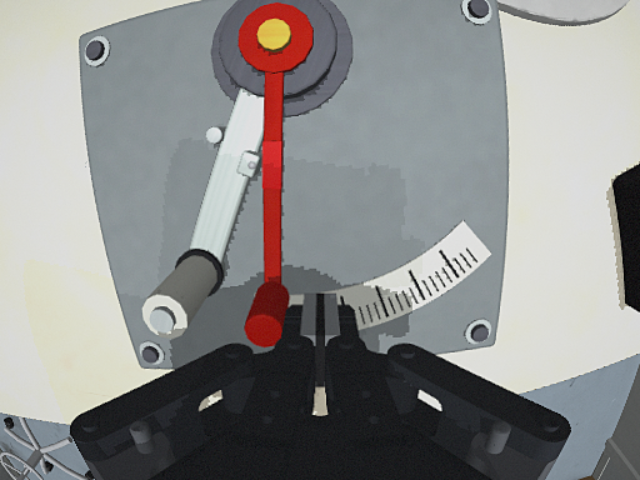

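The knob (268,315) rests on the finger, and the hand is about 20 px from the arm's lug (250,163). I close that gap slowly.

Call:
{"fn": "arm_command", "kwargs": {
  "series": [
    [[0,0,-2,0.02],[0,0,-2,0.02],[0,0,-1,0.01],[0,0,-1,0.01],[0,0,0,0]]
  ]
}}

```text
t: 4.85
tcp_pos: [0.5033, -0.0268, 0.0493]
tool_rot: [-0.546, -0.449, 0.547, -0.449]
force: [-2.2, -4.6, 0.5]
finger_gap: 0.0
```

```bash
python3 -c "
from h import *
feel(4)"
```

```text
t 5.05 pos [ 0.5033 -0.0267  0.0493] yaw -0.195 f [-2.48 -5.13  0.39] gap 0.00 q6 1.49 tilt [-0.001 -0.001 -1.   ]
toolF [ 0.04 -0.87  4.93] sd [0.46 0.41 0.31] tcp rel pivot (tool mm) [ 1.00e-01 -1.13e+02  2.00e+01] ang -0.020
```

The red hand is seated against the arm at about 5 N. I back off, lift over, and go round to the clockwise side of the roller.

Call:
{"fn": "arm_command", "kwargs": {
  "series": [
    [[0,0,3,0],[0,0,6,0],[0,0,6,0],[-30,0,0,0],[-30,0,0,0],[0,4,-27,0.1],[0,4,-27,0.1],[0,4,-28,0.1],[0,3,-27,0.015],[0,0,0,0]]
  ]
}}

```text
t: 6.05
tcp_pos: [0.5537, 0.058, 0.1096]
tool_rot: [0.611, 0.358, -0.608, 0.359]
force: [-0.5, -0.5, 0.2]
finger_gap: -0.001
```

```bash
python3 -c "
from h import *
a=save('wrist','g.png'); cv2.imwrite('pics/g2.png',cv2.resize(a[:,:,::-1],(640,480)))
rep((.538,.064,.05),-.51);feel(3)"
```

```text
t 6.10 pos [0.5521 0.0569 0.1093] yaw -0.508 f [-0.91  0.48 -0.15] gap -0.00 q6 1.98 tilt [ 0.001  0.    -1.   ]
tool mm [ 59.3 -15.8   0.7] turn 0.002
t 6.25 pos [0.5506 0.0554 0.1091] yaw -0.511 f [ 0.12 -0.73 -0.48] gap 0.00 q6 1.98 tilt [-0.001  0.    -1.   ]
toolF [0.48 0.25 0.26] sd [0.22 0.49 0.2 ] tcp rel pivot (tool mm) [ 1.000e-01 -1.001e+02 -4.060e+01] ang -0.896
```

View pics/g2.png

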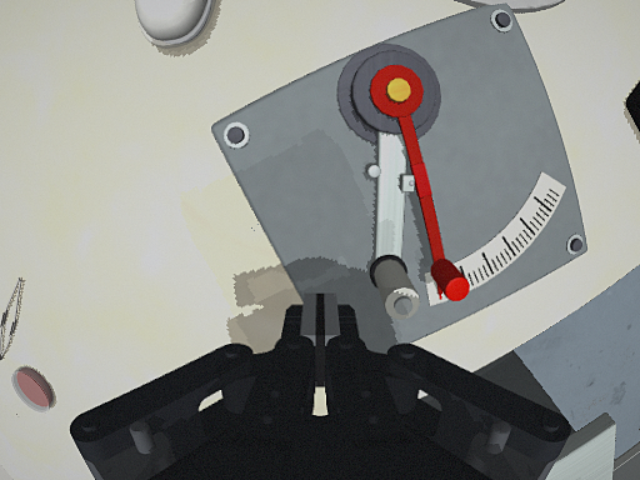

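The hand lies on the arm's lug (408,183), and the fingers are clockwise of the roller (400,300) and clear of it. I lower and approach.

Call:
{"fn": "arm_command", "kwargs": {
  "series": [
    [[20,-8,0,0],[30,-7,0,0],[10,0,0,0],[0,0,5,0],[0,0,4,0],[0,0,3,0],[0,0,0,0],[0,0,0,0]]
  ]
}}

```text
t: 7.05
tcp_pos: [0.5332, 0.0526, 0.0501]
tool_rot: [0.611, 0.357, -0.61, 0.358]
force: [0.3, -0.6, -0.7]
finger_gap: -0.001
```

```bash
python3 -c "
from h import *
feel(6)"
```

```text
t 7.35 pos [0.5326 0.053  0.0494] yaw -0.510 f [-0.89 -0.76 -0.01] gap -0.00 q6 1.97 tilt [ 0. -0. -1.]
toolF [-0.17 -0.09  0.16] sd [0.55 0.59 0.58] tcp rel pivot (tool mm) [  -0.  -114.5  -29.9] ang -0.765
```

Call:
{"fn": "arm_command", "kwargs": {
  "series": [
    [[0,0,3,0],[0,0,2,0],[0,0,1,0],[0,0,1,0],[0,0,0,0]]
  ]
}}

```text
t: 7.85
tcp_pos: [0.5293, 0.0473, 0.0493]
tool_rot: [0.611, 0.358, -0.61, 0.357]
force: [1.3, 5.3, -0.6]
finger_gap: -0.002
```

```bash
python3 -c "
from h import *
feel(4)"
```

```text
t 8.05 pos [0.5293 0.0474 0.0493] yaw -0.510 f [ 0.45  4.65 -0.84] gap -0.00 q6 1.96 tilt [ 0.     0.001 -1.   ]
toolF [ 1.12 -1.72 -5.09] sd [0.42 0.5  0.21] tcp rel pivot (tool mm) [   0.  -114.7  -23.3] ang -0.711
```

Call:
{"fn": "arm_command", "kwargs": {
  "series": [
    [[0,-0.2,1.2,-0.01],[0,-0.2,1.2,-0.01],[0,-0.2,1.2,-0.01],[0,0,0,0]]
  ]
}}

```text
t: 8.45
tcp_pos: [0.5272, 0.0446, 0.0493]
tool_rot: [0.605, 0.367, -0.604, 0.367]
force: [1.4, 6.0, -1.1]
finger_gap: -0.002
```

```bash
python3 -c "
from h import *
feel(4)"
```

```text
t 8.65 pos [0.5272 0.0446 0.0493] yaw -0.481 f [ 1.87  6.02 -0.64] gap -0.00 q6 1.92 tilt [ 0.001  0.001 -1.   ]
toolF [ 0.74 -1.44 -5.52] sd [0.36 0.3  0.48] tcp rel pivot (tool mm) [  -0.  -114.5  -23.3] ang -0.682
```

Call:
{"fn": "arm_command", "kwargs": {
  "series": [
    [[0,-0.3,1.7,-0.015],[0,-0.3,1.7,-0.015],[0,-0.3,1.7,-0.015],[0,-0.3,1.7,-0.015],[0,-0.3,1.7,-0.015],[0,-0.3,1.7,-0.015],[0,-0.3,1.7,-0.015],[0,-0.3,1.7,-0.015],[0,0,0,0]]
  ]
}}

```text
t: 9.55
tcp_pos: [0.5193, 0.0337, 0.0493]
tool_rot: [0.582, 0.402, -0.581, 0.402]
force: [2.0, 8.3, 0.4]
finger_gap: 0.005
```

```bash
python3 -c "
from h import *
feel(4)"
```

```text
t 9.75 pos [0.5194 0.0337 0.0493] yaw -0.361 f [1.48 7.36 0.13] gap -0.00 q6 1.78 tilt [ 0.001  0.001 -1.   ]
toolF [ 0.66 -1.21 -8.27] sd [0.21 0.53 0.49] tcp rel pivot (tool mm) [   0.  -114.4  -23.9] ang -0.566
```

Call:
{"fn": "arm_command", "kwargs": {
  "series": [
    [[0,-0.3,1.7,-0.015],[0,-0.3,1.7,-0.015],[0,-0.3,1.7,-0.015],[0,-0.3,1.7,-0.015],[0,-0.3,1.7,-0.015],[0,-0.3,1.7,-0.015],[0,-0.3,1.7,-0.015],[0,-0.3,1.7,-0.015],[0,0,0,0]]
  ]
}}

```text
t: 10.65
tcp_pos: [0.5127, 0.022, 0.0493]
tool_rot: [0.557, 0.437, -0.556, 0.436]
force: [1.5, 10.5, -0.3]
finger_gap: -0.002
```

```bash
python3 -c "
from h import *
feel(6)"
```

```text
t 10.95 pos [0.5128 0.022  0.0493] yaw -0.241 f [ 2.18 10.46  0.23] gap 0.00 q6 1.63 tilt [ 0.001  0.002 -1.   ]
toolF [  0.51  -0.19 -10.16] sd [0.53 0.32 0.4 ] tcp rel pivot (tool mm) [   0.  -114.3  -24.4] ang -0.452
```

Call:
{"fn": "arm_command", "kwargs": {
  "series": [
    [[0,-0.3,1.7,-0.015],[0,-0.3,1.7,-0.015],[0,-0.3,1.7,-0.015],[0,0,0,0],[0,0,0,0]]
  ]
}}

```text
t: 11.45
tcp_pos: [0.5107, 0.0174, 0.0493]
tool_rot: [0.547, 0.449, -0.546, 0.448]
force: [3.5, 10.6, -0.2]
finger_gap: 0.001
```

```bash
python3 -c "
from h import *
feel(8)"
```

```text
t 11.85 pos [0.5107 0.0175 0.0493] yaw -0.196 f [ 2.28 10.54  0.56] gap -0.00 q6 1.58 tilt [ 0.     0.002 -1.   ]
toolF [  0.06  -0.05 -11.4 ] sd [0.41 0.41 0.31] tcp rel pivot (tool mm) [ 1.000e-01 -1.143e+02 -2.470e+01] ang -0.409
```

Call:
{"fn": "arm_command", "kwargs": {
  "series": [
    [[0,-0.2,1.3,-0.011],[0,-0.2,1.3,-0.011],[0,0,0,0],[0,0,0,0]]
  ]
}}

```text
t: 12.25
tcp_pos: [0.5097, 0.0151, 0.0493]
tool_rot: [0.542, 0.455, -0.541, 0.454]
force: [2.6, 12.4, 0.2]
finger_gap: -0.001
```

```bash
python3 -c "
from h import *
feel(16)"
```

```text
t 13.05 pos [0.5097 0.0151 0.0493] yaw -0.174 f [ 2.13 11.52  0.48] gap -0.00 q6 1.55 tilt [ 0.     0.003 -1.   ]
toolF [-1.000e-02  3.500e-01 -1.177e+01] sd [0.65 0.75 0.47] tcp rel pivot (tool mm) [ 1.000e-01 -1.144e+02 -2.470e+01] ang -0.387
```

The push is about 11.8–11.9 N. I nudge it slightly and hold.

Call:
{"fn": "arm_command", "kwargs": {
  "series": [
    [[0,-0.1,0.7,-0.006],[0,0,0,0],[0,0,0,0],[0,0,0,0],[0,0,0,0]]
  ]
}}

```text
t: 13.55
tcp_pos: [0.5094, 0.0145, 0.0493]
tool_rot: [0.541, 0.457, -0.54, 0.455]
force: [2.3, 12.3, 0.3]
finger_gap: 0.001
```

```bash
python3 -c "
from h import *
feel(22)"
```

```text
t 14.65 pos [0.5094 0.0145 0.0493] yaw -0.168 f [ 2.63 12.04  0.74] gap -0.00 q6 1.54 tilt [-0.     0.003 -1.   ]
toolF [ -0.24   0.32 -12.1 ] sd [0.61 0.33 0.48] tcp rel pivot (tool mm) [ 1.000e-01 -1.144e+02 -2.470e+01] ang -0.381
```

It held at 12.1 N for 1.4 s. I ease back along the same arc.

Call:
{"fn": "arm_command", "kwargs": {
  "series": [
    [[0,0.2,-1.1,0.01],[0,0.3,-1.7,0.015],[0,0.4,-2.2,0.02],[0,0.4,-2.2,0.02],[0,0.4,-2.2,0.02],[0,0.4,-2.2,0.02],[0,0.4,-2.2,0.02],[0,0.4,-2.2,0.02],[0,0.4,-2.2,0.02],[0,0.4,-2.2,0.02]]
  ]
}}

```text
t: 15.65
tcp_pos: [0.5187, 0.0325, 0.0494]
tool_rot: [0.581, 0.404, -0.58, 0.404]
force: [2.3, 6.6, -0.8]
finger_gap: -0.001
```

Call:
{"fn": "arm_command", "kwargs": {
  "series": [
    [[0,0.3,-1.7,0.015],[0,0.3,-1.7,0.015],[0,0.3,-1.7,0.015],[0,0.3,-1.7,0.015],[0,0.3,-1.7,0.015],[0,0.3,-1.7,0.015],[0,0.3,-1.7,0.015],[0,0.2,-1.2,0.01],[0,0.2,-1.2,0.01],[0,0,0,0]]
  ]
}}

```text
t: 16.65
tcp_pos: [0.5269, 0.0441, 0.0494]
tool_rot: [0.605, 0.368, -0.603, 0.368]
force: [1.9, 5.9, -0.1]
finger_gap: 0.005
```

```bash
python3 -c "
from h import *
feel(4)"
```

```text
t 16.85 pos [0.5268 0.044  0.0493] yaw -0.477 f [ 2.48  5.99 -1.48] gap 0.00 q6 1.92 tilt [ 0.002  0.001 -1.   ]
toolF [ 0.74 -0.74 -5.9 ] sd [0.28 0.43 0.74] tcp rel pivot (tool mm) [-1.000e-01 -1.146e+02 -2.300e+01] ang -0.675
```

Call:
{"fn": "arm_command", "kwargs": {
  "series": [
    [[0,0.2,-1,0.01],[0,0.2,-1,0.01],[0,0.2,-1,0.01],[0,0,-0.8,0],[0,0,-0.8,0],[0,0,-0.8,0],[0,0,-0.8,0],[0,0,-0.8,0],[0,0,-0.8,0],[0,0,0,0]]
  ]
}}

```text
t: 17.85
tcp_pos: [0.5301, 0.0497, 0.0493]
tool_rot: [-0.609, -0.359, 0.61, -0.359]
force: [-0.4, 0.9, 0.1]
finger_gap: -0.0
```

```bash
python3 -c "
from h import *
feel(4)"
```

```text
t 18.05 pos [0.5303 0.0498 0.0493] yaw -0.507 f [ 0.11 -0.14  0.53] gap -0.00 q6 1.96 tilt [-0. -0. -1.]
toolF [-0.1   0.    0.06] sd [0.26 0.24 0.43] tcp rel pivot (tool mm) [   0.  -115.   -26.3] ang -0.732
```

The push is down to zero, so the arm is at its stop. I retreat and check.

Call:
{"fn": "arm_command", "kwargs": {
  "series": [
    [[0,0,-6,0],[0,0,-8,0],[-25,0,-3,0],[-35,0,0,0],[0,-8,0,0],[0,0,0,0],[0,0,0,0]]
  ]
}}

```text
t: 18.75
tcp_pos: [0.5308, 0.0691, 0.1087]
tool_rot: [-0.609, -0.359, 0.61, -0.358]
force: [-0.9, -0.2, 0.3]
finger_gap: -0.0
```

```bash
python3 -c "
from h import *
a=save('wrist','k.png'); b=save('top','kt.png'); cv2.imwrite('pics/k2.png',np.hstack([cv2.resize(a[:,:,::-1],(480,360)),cv2.resize(b[150:240,245:325,::-1],(320,360),interpolation=2)]))
feel(2)"
```

```text
t 18.95 pos [0.5312 0.0686 0.1084] yaw -0.507 f [ 0.41  0.84 -0.35] gap 0.00 q6 2.00 tilt [-0.002  0.    -1.   ]
toolF [ 0.22 -0.08 -0.45] sd [0.27 0.41 0.13] tcp rel pivot (tool mm) [   0.2 -123.3  -43.2] ang -0.844
```

View pics/k2.png

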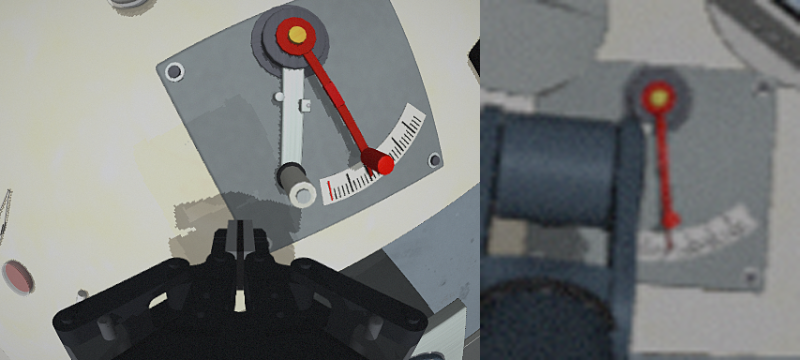

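The wrist view shows the arm back on its stop pin with the roller at (297,190). The red hand has stayed up the scale with its knob at (380,162), and the gripper touches nothing. I hand in.

```bash
python3 -c "
from h import *
print(ticket.sign_off())"
```

```text
the job is handed in; nothing more can be done
None
```

The spring check is done and handed in at about 19 s of the 58 s allowed.

- **Red hand:** I pushed it back by its knob until it rested on the arm at the stop, with about 5 N at contact. I then backed off, and the wrist picture showed it lying on the arm's lug.
- **Push:** I swung the roller round in small steps. It held at about 11.8 N for 0.8 s, then after a small nudge at 12.1 N for about 1.4 s. Single force readings scatter by about 0.5 N, so these are averages. No reading came near 18 N.
- **Easing back:** I brought the arm back along the same arc at no more than about 0.2 rad/s until the force read zero, then drew the fingers away.

In the last pictures the arm is on its stop and the red hand stands up the scale. From the finger path I put the reading at about 0.34 rad; I did not read it off the scale lines. The gripper was clear of everything, with force readings within noise.

The other things on the desk were never approached, but I did not measure their positions again. No check failed. While the push was still low there was a sideways force of up to 1.7 N on the fingers, which faded to about 0.3 N by 12 N.

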